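Clip the finish-line light bar onto the race timer bridge

TASK

Put the light bar back on the finish-line bridge of the wooden race track: lay it across the two post saddles and press it straight down until the spring hook on each side has clicked over the end of the bar. Press no harder than the hooks need, because the bridge is delicate, and leave the cars and everything else on the table where they are.

Things in the scene. Friction and masses are not known exactly. Their poses are not given: they have to be found in the camera images.
- section: Finish section of a two-lane wooden race track, fixed to the table, 340 mm long (x, along the lanes), 204 mm wide (y), deck 32 mm high. Origin: centre of its underside. Over it, at x = +50 mm, stands the timer bridge: at y = +113 and -113 mm an aluminium post with a grey plastic saddle on top and, outside the saddle, an upright springy hook, nose inward.
- saddle_l (a point): Nominal point on the +y post, 125 mm above the table, where the bar's underside ends up (top of the saddle's rubber pad). Posts are clamped by hand: the real height is up to 6 mm above or below, each post on its own, not measured. Saddle 18 mm long (y), 29 mm wide (x) between cheeks that rise 16 mm and flare. Hook nose: underside 12.5 mm, top 25 mm above the pad, reaching 4.5 mm over the bar's end.
- saddle_r (a point): The same for the -y post (its height is off by an amount of its own, up to 6 mm either way). Axes of both as the section's.
- hook_l (a joint): Bend of the spring hook on the +y post, rad: 0 upright, grows outward; 0.05 to 0.13 just before it clicks, under 0.03 when clicked or untouched. Passing it takes about 4 to 9 N straight down on that end of the bar; after the click the push goes into the saddle's pad.
- hook_r (a joint): The same for the -y post.
- pad_l (a joint): Rubber pad, 28 x 16 mm, on the floor of the +y saddle: how far it is pressed down, m (0 free). It gives about 1 mm per 14 N; more than 1.8 mm (25 N on one saddle) is too hard. A clicked hook keeps it pressed in by about 0.5 mm.
- pad_r (a joint): The same for the -y saddle.
- light_bar: Loose black light bar on the table, about 0.16 kg: body 26 mm wide (x), 210 mm long (y), 22 mm high; at each end a tongue 16 mm long, 13 mm thick, flush below, its end face tapered inward to the underside (242 mm over all). Origin: centre of its underside. Either end fits either saddle. Laid on the hooks it rests about 11 mm above home; the body's top is free for pressing 80 to 90 mm from the middle.
- bar_end_a (a point): Point on the underside of the bar near its +y end, 113 mm from the origin; comes to lie on the middle of a saddle's pad.
- bar_end_b (a point): The same near its -y end.
- car_lane: Blue wooden race car, 176 x 65 mm, 42 mm high, standing in the +y lane of the section. Origin: centre of its underside. Leave alone.
- car_bench: Green wooden race car with a fin, 176 x 65 mm, 58 mm high, on the table. Origin as before. Leave alone.
- lube_bottle: Small grey bottle, 32 mm across, 90 mm high. Origin: centre of its underside. Leave alone.
- screwdriver: Screwdriver 170 mm long, lying along its x. Leave alone.
- small_hammer: Hammer 220 mm long, lying along its x. Leave alone.
Not all that is in view belongs to the job. There is more than one size of the light_bar; the job needs the smaller.

How it is judged:
By the outcome, as a careful person would: the job done as asked, in the order asked, and still so for the second after the job is handed in, with the robot touching nothing.
It also fails if it takes over 64 s, if anything falls off the work surface, if the arm or the gripper's body presses on something with over 40 N, if the wrist force passes 120 N, or if a joint passes its speed limit or range.

ROBOT

A 6-joint arm with a two-finger parallel gripper is mounted at the origin on the work surface. World frame = base frame: x ahead of the robot, y to its left, z up, the work surface at z = 0. Lengths are in m, angles in degrees, forces in N, time in s.
With the tool pointing down it reaches from about 0.325 to 0.85 m from the base axis. Payload 15.5 kg.
Tool frame: the origin (TCP) lies midway between the tips of the shut fingers; the grasp point (between the pads) lies 19 mm behind it; y points along the fingers, x is the direction in which the jaws open and shut, and the axes are right-handed (so a half turn about y gives the same grasp; the last joint's range is limited). The gripper opens to 91 mm and grips with 3 to 60 N. Pads are 32 mm wide; open, the fingers measure 118 mm over their backs; the gripper's body (76 mm by 178 mm) begins 60 mm behind the grasp point.
Start: joints at [-71.591, 28.281, 77.091, -0, 74.628, -5.472], TCP at [0.253, -0.571, 0.214] pointing down, gripper open.
Joint ranges: [-166.48, 166.48], [-47.26, 123.95], [12.59, 153.08], [-70.14, 250.14], [6.76, 159.57], [-176.63, 176.63]. Speed limits (degrees/s): [108.29, 108.29, 147.25, 172.46, 172.46, 172.46].

INTERFACE

Orientations are given as a 3x3 rotation matrix whose columns are the frame's x, y, z axes.
In Python, from bench import ctrl gives the robot as it stands. The module is installed in compiled form; this text tells all that it offers. Calls block until the motion is done:
- ctrl.goto(position, orientation): joint-space move of the TCP to a pose.
- ctrl.move_l(position, vel=0.15, ori=None, contact_N=None): straight line of the TCP; ori=None keeps the orientation; vel is the mean speed in m/s. With contact_N (N) it stops when the force on the tool has changed by that much, and returns True; else False.
- ctrl.movej(angles): joint-space move.
- ctrl.command_gripper(opening): opening from 0.0 (shut) to 1.0 (fully open); the grip force is fixed at half the most; returns when the fingers have stopped.
- ctrl.sleep(seconds).
- ctrl.ik(position, orientation): joint angles nearest the present ones, or None.
- ctrl.read_camera(name): name is "side" or "top" or "wrist"; returns the picture (400x640x3 uint8, blue, green, red); there is no depth.
- ctrl.camera_params(name): a dict with "fx", "fy", "cx", "cy" (pixels), "D" ([k1, k2, p1, p2, k3] as OpenCV has them; the pictures are not rectified), "pose" (4x4, takes a point from camera to world coordinates); the wrist camera has in their place "T_tool_cam" (4x4, takes a point from camera to tool coordinates, whose origin is the TCP and whose axes are the tool frame's). Camera axes: x right, y up, looking along -z (the intrinsics and any distortion apply to the point x, -y, -z); pixel columns grow to the right and rows downward; lengths in m; the calibration is good to about 2 mm. A picture is of the moment at which its call begins: read the wrist's pose just before it. camera_params takes no time and is no camera call.
A pose or a line that the arm cannot do raises ctrl.MotionError and nothing moves.
- ctrl.sign_off(): hands the job in, once; it reports no verdict.
Readings, each from a call of its own:
- ctrl.current_t(): time.
- ctrl.current_q(): joint angles.
- ctrl.current_dq(): joint speeds.
- ctrl.current_effort(): joint torques, N m.
- ctrl.current_tool_pos(): TCP position.
- ctrl.current_eef_rot(): TCP orientation.
- ctrl.current_contact_force(): force on the tool from outside, world axes, zero at the start.
- ctrl.current_wrist_torque(): the same for the moment, N m.
- ctrl.current_grip_width(): opening from 0.0 (shut) to 1.0 (fully open).
Only numpy, scipy, OpenCV 4.12 (cv2) and the standard library are available. Lean on these libraries where they do the work, as an engineer would, in place of code of your own. Each camera call takes 0.05 s, during which the arm holds its last target. There are 200 camera calls.

## Working session

There is one attempt and no reset: what is moved stays moved. The work goes in short steps, each a Python script; the robot and the scene stay as the last script left them, time stands still between calls to the robot, and variables do not carry over. Pictures are saved under pics/ and viewed, about 8 in all and at most 12, crops included, and the job is handed in when it is done.

```bash
mkdir -p pics; cat > h.py <<'E'
import numpy as np, cv2
from bench import ctrl
def shot(n):
    p=np.array(ctrl.current_tool_pos());R=np.array(ctrl.current_eef_rot())
    im=np.array(ctrl.read_camera(n)); c=ctrl.camera_params(n)
    if n=="wrist":
        T=np.eye(4);T[:3,:3]=R;T[:3,3]=p; P=T@np.array(c["T_tool_cam"])
    else: P=np.array(c["pose"])
    return im,c,P
def K(c): return np.array([[c["fx"],0,c["cx"]],[0,c["fy"],c["cy"]],[0,0,1.]])
def rays(c,P,uv):
    q=cv2.undistortPoints(np.array(uv,float).reshape(-1,1,2),K(c),np.array(c["D"],float)).reshape(-1,2)
    d=np.c_[q[:,0],-q[:,1],-np.ones(len(q))]@P[:3,:3].T
    return P[:3,3],d
def onz(c,P,uv,z):
    o,d=rays(c,P,uv); return o+d*((z-o[2])/d[:,2])[:,None]
def proj(c,P,X):
    Y=(np.array(X,float).reshape(-1,3)-P[:3,3])@P[:3,:3]
    Y=Y*[1,-1,-1]
    return cv2.projectPoints(Y,np.zeros(3),np.zeros(3),K(c),np.array(c["D"],float))[0].reshape(-1,2)
def two(c1,P1,u1,c2,P2,u2):
    o1,d1=rays(c1,P1,[u1]);o2,d2=rays(c2,P2,[u2]);d1=d1[0];d2=d2[0]
    s=np.linalg.lstsq(np.c_[d1,-d2],o2-o1,rcond=None)[0]
    a=o1+s[0]*d1;b=o2+s[1]*d2
    return (a+b)/2,np.linalg.norm(a-b)
E
python3 - <<'E'
from h import *
for n in("top","side","wrist"):
    im,c,P=shot(n); cv2.imwrite(f"pics/{n}0.png",im); print(n,c["fx"],P[:3,3].round(3),P[:3,2].round(2),c["D"])
print(ctrl.current_t(), np.array(ctrl.current_eef_rot()).round(3).tolist(), ctrl.current_contact_force())
E
```

```text
top 465.31160143564045 [0.195 0.025 1.441] [-0.18  0.02  0.98] [0.02046511 0.         0.         0.         0.        ]
side 414.919284495581 [-0.141  0.711  0.922] [-0.48  0.55  0.68] [-0.08116761  0.          0.          0.          0.        ]
wrist 279.26875404006495 [ 0.329 -0.538  0.385] [0.27 0.12 0.96] [-0.00857465  0.          0.          0.          0.        ]
0.15 [[0.405, -0.0, 0.914], [-0.914, 0.001, 0.405], [-0.001, -1.0, 0.0]] [0.16758415 0.30224381 0.05403518]
```

View pics/top0.png

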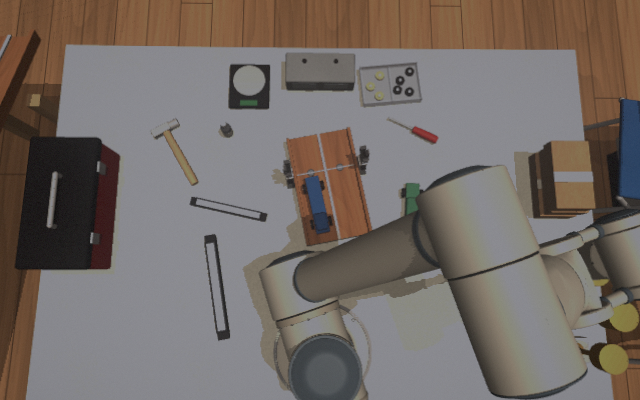

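View pics/side0.png

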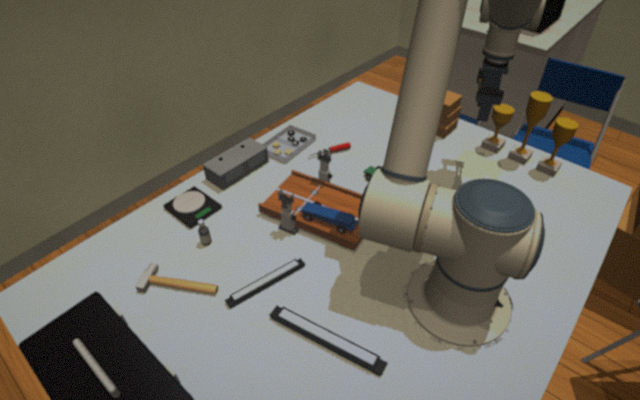

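The top view shows two black bars with white strips: one at about (228,209), roughly 76 px ≈ 0.24 m long, and one at about (217,287), roughly 104 px ≈ 0.33 m. The 242 mm one is (228,209). The bridge posts are at about (288,172) and (364,158). Next I'll get coarse positions.

```bash
python3 - <<'E'
from h import *
im,c,P=shot("top")
hsv=cv2.cvtColor(im,cv2.COLOR_BGR2HSV)
m=((hsv[...,2]<70)*255).astype(np.uint8)
m=cv2.morphologyEx(m,cv2.MORPH_CLOSE,np.ones((7,7)))
for k in cv2.findContours(m,cv2.RETR_EXTERNAL,cv2.CHAIN_APPROX_NONE)[0]:
    r=cv2.minAreaRect(k)
    if not(150<r[0][0]<280 and 170<r[0][1]<350 and max(r[1])>50):continue
    b=onz(c,P,cv2.boxPoints(r),.015); e=[(b[i]+b[(i+1)%4])/2 for i in range(4)]
    L=[np.linalg.norm(e[i]-e[i+2]) for i in(0,1)];i=int(np.argmax(L))
    print("bar px",np.round(r[0]),"ctr",b.mean(0).round(4),"L,W",np.round(L,4),"ends",e[i].round(3),e[i+2].round(3))
# red deck
m=((hsv[...,0]<14)&(hsv[...,1]>110)&(hsv[...,2]>60)).astype(np.uint8)*255
m[:, :275]=0;m[:,380:]=0;m[:115]=0;m[255:]=0
m=cv2.morphologyEx(m,cv2.MORPH_CLOSE,np.ones((25,25)))
k=max(cv2.findContours(m,cv2.RETR_EXTERNAL,cv2.CHAIN_APPROX_NONE)[0],key=cv2.contourArea)
r=cv2.minAreaRect(k);b=onz(c,P,cv2.boxPoints(r),.032)
print("deck",np.round(r[0]),b.round(3).tolist(),b.mean(0).round(3),[np.linalg.norm(b[i]-b[i-1]).round(3) for i in range(4)])
print("posts",onz(c,P,[[288,172],[364,158]],.14).round(3))
cv2.imwrite("pics/crop1.png",cv2.resize(im[110:350,150:400],None,fx=2.5,fy=2.5,interpolation=cv2.INTER_CUBIC))
E
```

```text
bar px [216. 287.] ctr [0.1895 0.3181 0.015 ] L,W [0.3093 0.0384] ends [0.341 0.347 0.015] [0.038 0.289 0.015]
bar px [228. 209.] ctr [0.4232 0.2916 0.015 ] L,W [0.2379 0.026 ] ends [0.449 0.408 0.015] [0.397 0.176 0.015]
deck [328. 186.] [[0.642, 0.118, 0.032], [0.687, -0.086, 0.032], [0.349, -0.15, 0.032], [0.308, 0.046, 0.032]] [ 0.497 -0.018  0.032] [np.float64(0.341), np.float64(0.209), np.float64(0.344), np.float64(0.2)]
posts [[ 0.51   0.101  0.14 ]
 [ 0.553 -0.118  0.14 ]]
```

View pics/crop1.png

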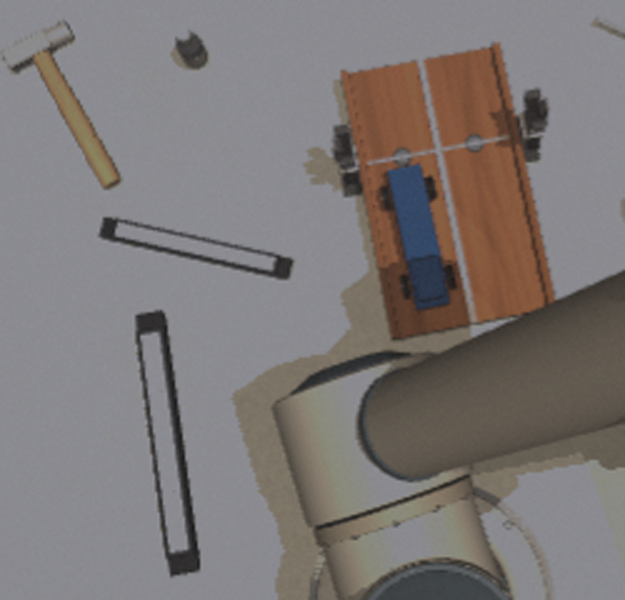

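The crop confirms it: the short bar measures 238 mm against the nominal 242, and the other is a longer, 309 mm version. The section yaw is about 12° and the bar yaw about -12.6°. I'll take a closer look with the wrist camera.

```bash
cat >> h.py <<'E'
def ori(deg):
    a=np.radians(deg);c,s=np.cos(a),np.sin(a)
    return np.array([[c,0,-s],[s,0,c],[0,-1,0.]])
E
python3 - <<'E'
from h import *
t=ctrl.current_t()
ctrl.goto([.423,.292,.15],ori(-12.6)); print(ctrl.current_t()-t, np.round(ctrl.current_q(),1), ctrl.current_contact_force())
im,c,P=shot("wrist"); cv2.imwrite("pics/w1.png",im); np.savez("w1.npz",P=P)
g=im.max(2); m=((g<75)*255).astype(np.uint8); m=cv2.morphologyEx(m,cv2.MORPH_CLOSE,np.ones((15,15)))
for k in cv2.findContours(m,cv2.RETR_EXTERNAL,cv2.CHAIN_APPROX_NONE)[0]:
    if cv2.contourArea(k)<1500: continue
    r=cv2.minAreaRect(k);b=onz(c,P,cv2.boxPoints(r),.013);print(np.round(r[0]),np.round(r[1]),cv2.boxPoints(r).round().tolist(),b.round(4).tolist(),b.mean(0).round(4))
E
```

```text
3.0917 [27.9 23.9 97.1 -0.  58.9 40.6] [0.27507943 0.36200611 0.95146215]
[572. 133.] [32. 70.] [[537.0, 117.0], [607.0, 117.0], [607.0, 149.0], [537.0, 149.0]] [[0.6641, 0.3203, 0.013], [0.7378, 0.3041, 0.013], [0.7402, 0.2689, 0.013], [0.664, 0.2858, 0.013]] [0.7015 0.2948 0.013 ]
[623. 166.] [111.  32.] [[607.0, 111.0], [639.0, 111.0], [639.0, 222.0], [607.0, 222.0]] [[0.7374, 0.3104, 0.013], [0.7712, 0.303, 0.013], [0.7845, 0.1705, 0.013], [0.7464, 0.1791, 0.013]] [0.7599 0.2408 0.013 ]
[320. 238.] [323. 639.] [[-0.0, 76.0], [639.0, 76.0], [639.0, 399.0], [0.0, 399.0]] [[0.127, 0.4832, 0.013], [0.7678, 0.3389, 0.013], [0.8173, -0.1294, 0.013], [-0.1216, 0.0809, 0.013]] [0.3976 0.1934 0.013 ]
```

View pics/w1.png

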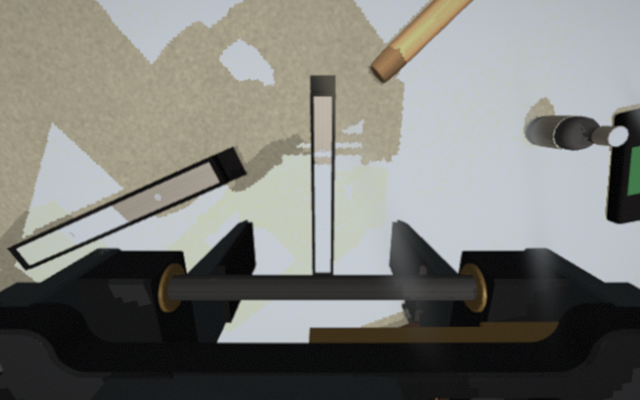

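The wrist view shows the bar upright in the image, with its far end at about (322,76), and its body columns 311–334. I'll get the edges precisely, then grasp.

```bash
python3 - <<'E'
from h import *
im=cv2.imread("pics/w1.png");P=np.load("w1.npz")["P"];c=ctrl.camera_params("wrist")
g=im.max(2).astype(float)
L=[];R=[]
for r in range(110,260,6):
    row=g[r,296:350]; d=np.where(row<75)[0]; L.append((296+d[0]-.5,r));R.append((296+d[-1]+.5,r))
for z in(.022,.0):
    l=onz(c,P,L,z);q=onz(c,P,R,z); 
    fl=np.polyfit(l[:,1],l[:,0],1);fr=np.polyfit(q[:,1],q[:,0],1)
    print(z,"slopes->yaw",-np.degrees(np.arctan([fl[0],fr[0]])),"x at y=.292",np.polyval(fl,.292),np.polyval(fr,.292))
for r in range(110,260,30): print(r,[int(v) for v in g[r,306:340]])
col=g[66:104,322];print([int(v) for v in col])
for v in(75.5,):print(onz(c,P,[[322.5,v]],.013),onz(c,P,[[322.5,96]],.013),onz(c,P,[[322.5,96]],.022))
E
```

```text
0.022 slopes->yaw [-12.37727068 -10.76467684] x at y=.292 0.41174996320234236 0.4354920549579484
0.0 slopes->yaw [-12.37727068 -10.76467684] x at y=.292 0.4108350927614244 0.4361503866413134
110 [169, 171, 169, 144, 89, 41, 42, 88, 149, 186, 190, 188, 188, 190, 189, 189, 187, 189, 190, 190, 189, 189, 188, 189, 185, 158, 103, 75, 86, 125, 159, 165, 164, 163]
140 [166, 165, 165, 160, 131, 66, 28, 70, 136, 180, 186, 184, 183, 186, 186, 184, 183, 185, 186, 186, 185, 186, 185, 186, 182, 151, 83, 51, 80, 131, 166, 169, 167, 169]
170 [203, 203, 204, 199, 164, 90, 34, 70, 148, 202, 213, 210, 210, 210, 211, 210, 211, 211, 210, 211, 211, 210, 211, 208, 193, 143, 73, 58, 116, 173, 200, 204, 203, 206]
200 [202, 203, 203, 201, 183, 131, 61, 55, 123, 182, 208, 212, 210, 210, 210, 210, 210, 212, 211, 210, 211, 212, 211, 208, 176, 109, 46, 68, 141, 194, 205, 203, 203, 203]
230 [203, 203, 202, 204, 198, 164, 86, 45, 99, 165, 205, 212, 211, 211, 210, 210, 210, 208, 211, 210, 210, 211, 211, 206, 170, 87, 41, 89, 156, 197, 204, 204, 203, 203]
[162, 165, 168, 169, 168, 168, 169, 167, 152, 114, 80, 71, 72, 72, 72, 70, 70, 69, 69, 68, 69, 68, 67, 66, 65, 61, 61, 62, 62, 74, 130, 180, 190, 188, 189, 188, 188, 187]
[[0.45039557 0.40945414 0.013     ]] [[0.44609822 0.39031165 0.013     ]] [[0.44597183 0.38978007 0.022     ]]
```

```bash
python3 - <<'E'
from h import *
O=ori(-12.2)
ctrl.command_gripper(.6)
ctrl.move_l([.4242,.2913,.04],ori=O,vel=.12)
print(ctrl.move_l([.4242,.2913,.005],vel=.04,contact_N=6))
ctrl.command_gripper(0)
print("w",ctrl.current_grip_width()*91,np.round(ctrl.current_tool_pos(),4))
f0=np.array(ctrl.current_contact_force())
ctrl.move_l([.4242,.2913,.21],vel=.15)
print("w",ctrl.current_grip_width()*91,np.array(ctrl.current_contact_force())-f0,ctrl.current_wrist_torque(),ctrl.current_t())
im,c,P=shot("wrist"); cv2.imwrite("pics/w2.png",im)
g=im.max(2);print([int(v) for v in g[60:110,322]])
E
```

```text
False
w 25.683516110241158 [0.4242 0.2913 0.0051]
w 25.77349744165946 [ 0.15065498  1.18174531 -3.99818714] [-0.03233902 -0.05872928 -0.01483832] 8.2167
[75, 74, 73, 75, 75, 76, 74, 72, 71, 71, 71, 72, 72, 71, 71, 70, 75, 109, 159, 185, 189, 188, 188, 187, 189, 188, 188, 189, 190, 189, 188, 188, 189, 188, 188, 188, 188, 188, 188, 188, 188, 188, 189, 188, 188, 187, 189, 189, 188, 187]
```

View pics/w2.png

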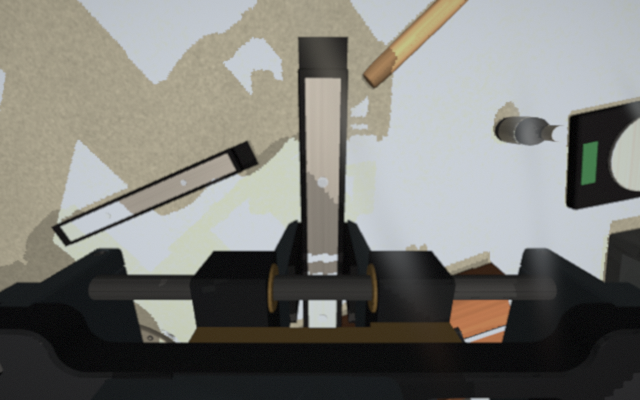

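The bar is held: the jaws are 25.8 mm apart and the end edge is at row 37 in the image. Now I'll survey both posts from either side, so that height errors cancel.

```bash
python3 - <<'E'
from h import *
import pickle
c=ctrl.camera_params("wrist");Tc=np.array(c["T_tool_cam"])
# end of bar in tool frame (plane tool y = -.008)
im=cv2.imread("pics/w2.png");o,d=rays(c,Tc,[[323,36.8],[299,38],[348,38],[304,77.2],[343,77.2]])
for y,dd in zip([-.008]*3+[-.017]*2,d): print("tool",(o+dd*((y-o[1])/dd[1])).round(4))
B=np.array([.546,-.008]);a=np.radians(12);ux=np.array([np.cos(a),np.sin(a)]);uy=np.array([-np.sin(a),np.cos(a)])
ctrl.goto([.43,.2,.25],ori(0))
V=[];tiles=[]
for i,(dx,dy) in enumerate([(-.055,0),(.055,0),(.055,-.226),(-.055,-.226)]):
    xy=B+dx*ux+dy*uy; p=[*xy,.20]
    ctrl.goto(p,ori(12)) if i==0 else ctrl.move_l(p,vel=.2)
    im,c,P=shot("wrist");V.append((im,P))
    s=B+uy*(.113+dy); u=proj(c,P,[[*s,.125]])[0];print(i,u.round(),np.round(ctrl.current_tool_pos(),4))
    u0=np.clip(u-[67,50],0,[505,299]).astype(int);print("crop origin",u0)
    tiles.append(cv2.resize(im[u0[1]:u0[1]+100,u0[0]:u0[0]+134],None,fx=2.98,fy=3,interpolation=cv2.INTER_CUBIC))
pickle.dump(V,open("V.pkl","wb"))
w=min(t.shape[1] for t in tiles);tiles=[t[:,:w] for t in tiles]
cv2.imwrite("pics/posts.png",np.vstack([np.hstack(tiles[:2]),np.hstack(tiles[2:])])[:600,:800]);print(ctrl.current_t(),w)
E
```

```text
tool [ 0.0007 -0.008   0.1214]
tool [-0.0118 -0.008   0.1209]
tool [ 0.0137 -0.008   0.1209]
tool [-0.009 -0.017  0.101]
tool [ 0.0108 -0.017   0.1009]
0 [390.  77.] [ 0.4922 -0.018   0.2   ]
crop origin [322  27]
1 [256.  77.] [0.5986 0.0038 0.2   ]
crop origin [188  26]
2 [255.  77.] [ 0.6467 -0.2164  0.2001]
crop origin [187  27]
3 [388.  76.] [ 0.5405 -0.2403  0.2002]
crop origin [321  25]
12.5583 399
```

View pics/posts.png

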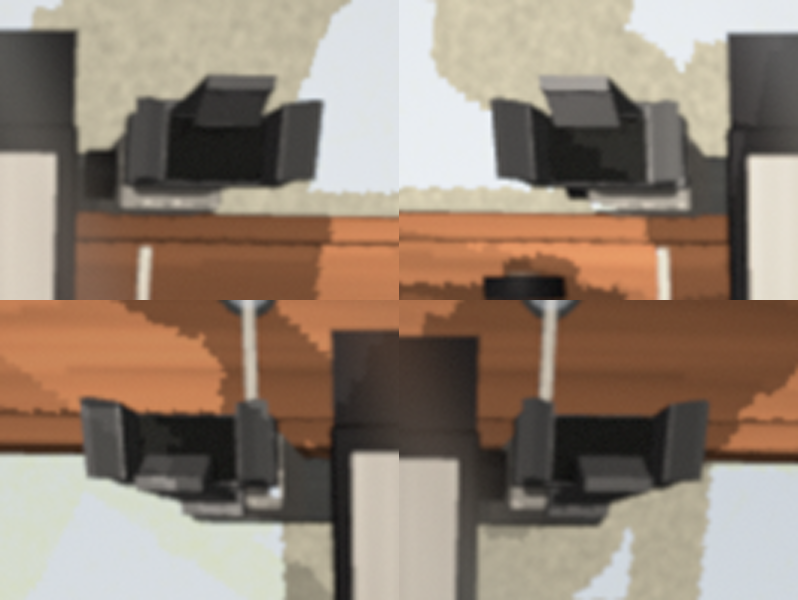

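Both saddles, with cheeks and hooks, are clear in all four views. I'll enlarge them with brighter shadows to read the corners.

```bash
python3 - <<'E'
from h import *
import pickle
V=pickle.load(open("V.pkl","rb"));org=[(360,40),(246,40),(244,48),(371,46)]
org=[(322+75-40,27+46-30),(188+64-40,26+46-30),(187+60-40,27+53-30),(321+71-40,25+53-30)]
print(org)
t=[]
for (im,P),(u,v) in zip(V,org):
    x=cv2.resize(im[v:v+60,u:u+80],None,fx=5,fy=5,interpolation=cv2.INTER_CUBIC)
    x=(255*(x/255.)**.5).astype(np.uint8)
    for k in range(0,400,50): cv2.line(x,(k,0),(k,4+4*(k%100==0)),(0,255,255),1)
    for k in range(0,300,50): cv2.line(x,(0,k),(4+4*(k%100==0),k),(0,255,255),1)
    t.append(x)
cv2.imwrite("pics/posts2.png",np.vstack([np.hstack(t[:2]),np.hstack(t[2:])]))
E
```

```text
[(357, 43), (212, 42), (207, 50), (352, 48)]
```

View pics/posts2.png

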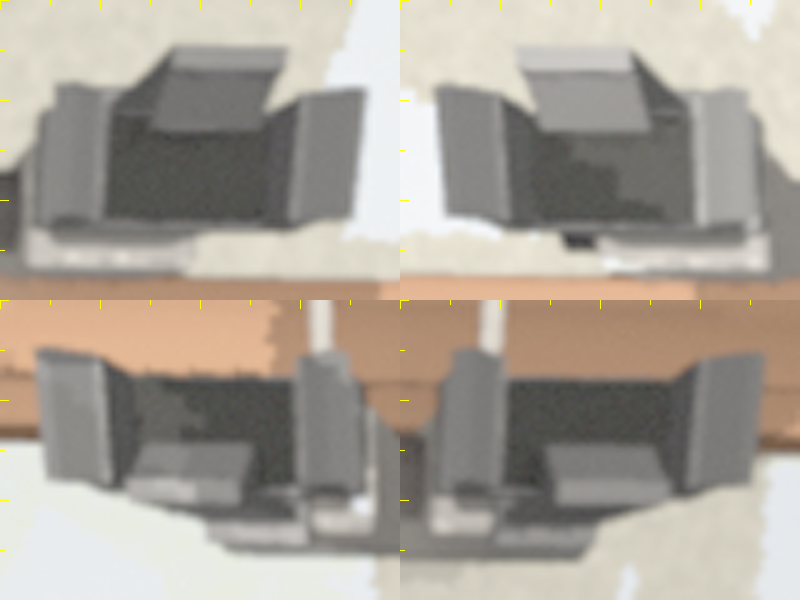

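```bash
python3 - <<'E'
from h import *
import pickle
V=pickle.load(open("V.pkl","rb"));c=ctrl.camera_params("wrist")
org=np.array([(357, 43), (212, 42), (207, 50), (352, 48)])
F={'L':(0,1,dict(LB=((55,85),(37,86)),RB=((366,88),(347,90)),LF=((42,218),(46,214)),RF=((354,218),(357,220)),Li=((98,220),(108,220)),Ri=((290,222),(298,222)),N1=((152,130),(138,130)),N2=((262,130),(250,130)),K1=((170,47),(118,47)),K2=((288,47),(232,47)))),
'R':(3,2,dict(LB=((55,48),(37,48)),RB=((364,52),(347,52)),LF=((41,185),(46,180)),RF=((352,186),(361,187)),Li=((105,55),(100,58)),Ri=((298,58),(298,58)),N1=((145,143),(135,143)),N2=((258,143),(253,145))))}
a=np.radians(12);ux=np.array([np.cos(a),np.sin(a),0]);uy=np.array([-np.sin(a),np.cos(a),0])
B=np.array([.546,-.008,0])
M=np.array([ux,uy,[0,0,1]])
for s,(i,j,f) in F.items():
    for n,(p,q) in f.items():
        X,e=two(c,V[i][1],org[i]+(np.array(p)+.5)/5-.5,c,V[j][1],org[j]+(np.array(q)+.5)/5-.5)
        print(s,n,"sec-frame mm",(M@(X-B)*1000).round(1),"gap",round(e*1000,1))
E
```

```text
L LB sec-frame mm [-21.6 122.6 145.9] gap 0.2
L RB sec-frame mm [ 23.9 122.1 146.3] gap 0.0
L LF sec-frame mm [-22.5 105.  144.5] gap 0.9
L RF sec-frame mm [ 24.5 104.5 144.9] gap 0.0
L Li sec-frame mm [-13.8 104.5 142.8] gap 0.4
L Ri sec-frame mm [ 15.3 104.2 143.5] gap 0.3
L N1 sec-frame mm [ -7.1 116.6 146.4] gap 0.3
L N2 sec-frame mm [  9.3 116.7 145.8] gap 0.3
L K1 sec-frame mm [ -6.9 126.1 154.1] gap 0.3
L K2 sec-frame mm [  9.3 125.9 155.2] gap 0.2
R LB sec-frame mm [ -24.4 -103.2  146.1] gap 0.1
R RB sec-frame mm [  21.  -103.7  145.8] gap 0.2
R LF sec-frame mm [ -25.5 -121.4  144.5] gap 0.6
R RF sec-frame mm [  21.9 -121.8  143.4] gap 0.4
R Li sec-frame mm [ -16.4 -103.7  142.4] gap 0.5
R Ri sec-frame mm [  12.9 -103.6  140.7] gap 0.2
R N1 sec-frame mm [ -10.7 -116.2  147.5] gap 0.1
R N2 sec-frame mm [   6.4 -116.2  145.9] gap 0.5
```

The measurements fit the description: the saddle spacing is 226.1 mm, the cheek length about 18 mm, the nose at 116.5 mm, and both pads are at about 129 mm. The bridge is turned about 0.7° from my estimate. I'll lay the bar on the hooks now.

```bash
cat >> h.py <<'E'
a=np.radians(12);ux=np.array([np.cos(a),np.sin(a)]);uy=np.array([-np.sin(a),np.cos(a)]);B=np.array([.546,-.008])
YAW=11.3
TB=B+ux*-.0011+uy*.0003
b=np.radians(YAW);bx=np.array([np.cos(b),np.sin(b)]);by=np.array([-np.sin(b),np.cos(b)])
E
python3 - <<'E'
from h import *
O=ori(YAW)
ctrl.move_l([*TB,.2],ori=O,vel=.2)
ctrl.move_l([*TB,.168],vel=.1); ctrl.sleep(.2)
f0=np.array(ctrl.current_contact_force())
hit=ctrl.move_l([*TB,.139],vel=.02,contact_N=3)
print(hit,np.round(ctrl.current_tool_pos(),4),np.array(ctrl.current_contact_force())-f0,ctrl.current_wrist_torque(),ctrl.current_t())
im,c,P=shot("wrist");im2,_,_=shot("side")
x=np.hstack([cv2.resize(im[0:280,180:460],(560,560)),np.zeros((560,4,3),np.uint8)])
s=cv2.resize(im2[140:240,270:348],(230,295),interpolation=cv2.INTER_CUBIC);y=np.zeros((560,230,3),np.uint8);y[:295]=s
cv2.imwrite("pics/laid.png",np.hstack([x,y]))
E
```

```text
True [ 0.5447 -0.0081  0.1463] [ 0.57751863 -1.50688448  1.0070167 ] [-0.24920239 -0.29084604 -0.03339524] 15.5417
```

View pics/laid.png

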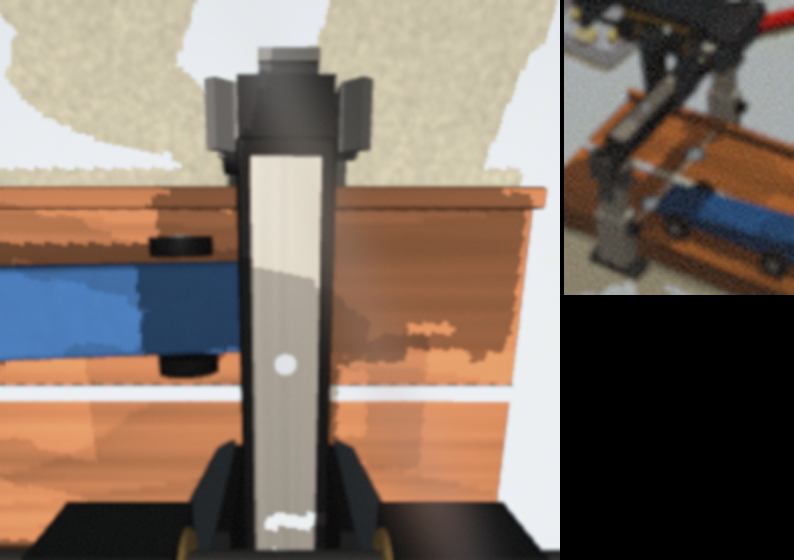

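The bar end sits centred between the cheeks, resting on the hook, with its underside at about 141 mm. I'll release it, then press each end with shut fingers.

```bash
python3 - <<'E'
from h import *
O=ori(YAW)
ctrl.command_gripper(.55); ctrl.move_l([*TB,.20],vel=.12)
ctrl.command_gripper(0)
def press(s,N=13,zmin=.146):
    xy=TB+by*.085*s
    ctrl.move_l([*xy,.178],vel=.2); ctrl.sleep(.15)
    hit=ctrl.move_l([*xy,.156],vel=.015,contact_N=N) if False else None
    t=ctrl.move_l([*xy,zmin],vel=.012,contact_N=N)
    z=ctrl.current_tool_pos()[2];f=ctrl.current_contact_force()
    ctrl.move_l([*xy,.178],vel=.15)
    print(s,t,"z stop",round(z,4),np.round(f,1),round(ctrl.current_t(),1))
press(1)
E
```

```text
1 True z stop 0.1539 [-2.6 -0.6 12.2] 20.6
```

```bash
cat >> h.py <<'E'
def press(s,N=13,zmin=.146,v=.012,up=True):
    xy=TB+by*.085*s
    p=ctrl.current_tool_pos()
    if np.hypot(*(np.array(p[:2])-xy))>.01: ctrl.move_l([*xy,.178],vel=.2)
    ctrl.move_l([*xy,.167],vel=.1); ctrl.sleep(.15)
    f0=np.array(ctrl.current_contact_force())
    t=ctrl.move_l([*xy,zmin],vel=v,contact_N=N)
    z=ctrl.current_tool_pos()[2];f=np.array(ctrl.current_contact_force())-f0
    ctrl.move_l([*xy,.178],vel=.15)
    print(s,N,t,"z stop",round(z,4),np.round(f,1),round(ctrl.current_t(),1))
E
python3 - <<'E'
from h import *
press(1,2.0)
press(-1,13)
press(-1,2.0)
E
```

```text
1 2.0 True z stop 0.1542 [-1.  -0.1  6.5] 22.3
-1 13 True z stop 0.1518 [-3.7  1.2 14.7] 25.3
-1 2.0 True z stop 0.1521 [-0.7 -0.1  7.8] 27.2
```

```bash
python3 - <<'E'
from h import *
press(1,2.0)
t=[]
for dx,dy in [(-.055,0),(-.055,-.226)]:
    xy=TB+dx*bx+dy*by
    ctrl.move_l([*xy,.20],vel=.2)
    im,c,P=shot("wrist"); s=TB+by*(.113+dy); u=proj(c,P,[[*s,.14]])[0].round().astype(int)
    o=np.clip(u-[40,40],0,[560,320]);print(o)
    x=cv2.resize(im[o[1]:o[1]+80,o[0]:o[0]+80],None,fx=5,fy=5,interpolation=cv2.INTER_CUBIC)
    t.append((255*(x/255.)**.5).astype(np.uint8)); cv2.imwrite(f"pics/end{len(t)}.png",im); np.save(f"end{len(t)}.npy",P)
cv2.imwrite("pics/ends.png",np.hstack(t)); print(ctrl.current_t())
E
```

```text
1 2.0 True z stop 0.1525 [-2.1 -0.8  8.7] 30.1
[355  34]
[355  35]
32.1083
```

View pics/ends.png

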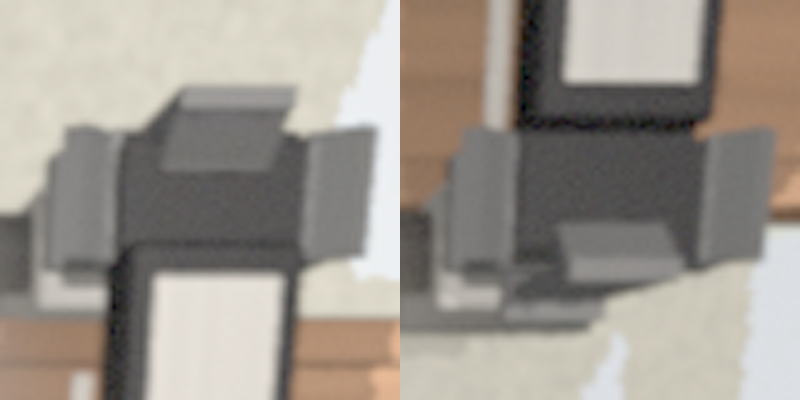

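Both hook noses reach over the tongue ends. Nose-to-cheek offsets match the unbent state to within about 0.4 px, and the bar is level (touch heights 152.5 and 152.1 mm). I'll retreat and hand in.

```bash
python3 - <<'E'
from h import *
p=np.array(ctrl.current_tool_pos()); ctrl.move_l([p[0],p[1],.27],vel=.15); ctrl.sleep(.3)
print(np.round(ctrl.current_contact_force(),1),ctrl.current_t()); ctrl.sign_off()
E
```

```text
[ 0.1 -0.5 -0.3] 33.025
the job is handed in; nothing more can be done
```

The short light bar (measured 238 mm, nominal 242) is back on the bridge with both hooks over its ends, and I handed the job in at 33 s of the 64 s allowed. I laid it on the hooks, released it, and pressed each end straight down with shut fingers, stopping at a 13 N change in force.

- **Clicked:** In the last close-up both hook noses lie over the tongue ends. They stand within about 0.4 px of their untouched position.
- **Level and staying down:** Light touches found the bar's top at 152.5 mm on the +y side and 152.1 mm on the -y side. The +y end read 154.2 mm until the other end was pressed; most of that drop is the bar levelling out.
- **Force:** The peak press read about 15 N on the tool, below the 25 N limit per saddle. The light touches were set to stop at 2 N but overshot to 6.5–8.7 N, which is also under the limit.
- **Disagreement:** The touches put the bar's underside at about 130.3 mm, while the camera put the pads at about 129 mm. That is within the calibration error.
- **Not checked:** The pad and hook joints could not be read directly. I took no final picture of the cars and tools, but the robot felt no contact with anything except the bar and the bridge.

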